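# Leak-test a watch: shut the pot and set the test pressure

### The job

The watch is ready in the pot of the leak tester. Close the hinged lid fully down on the pot first, and only then turn the pressure knob clockwise, out of its vent sector, until its pointer points at the rider (the set mark clipped on the dial's rim), and let go. Leave the watch and the other things on the bench as they are.

Things in the scene. Friction and masses are not known exactly. Their poses are not given: they have to be found in the camera images.
- tester: The dry leak tester, fixed: a white console 210 mm (its x) by 340 mm (its y), deck 66 mm above the bench. Origin: centre of its footprint at bench level; x points away from the operator's side, y to the operator's left, z up. Pot axis at x 0, y +85 mm; knob axis at x -30, y -90 mm; behind the knob a round gauge (centre x +60, y -46 mm, 66 mm across, top 90 mm above the bench).
- lid (a joint): Angle of the pot's lid, rad: 0 = shut, lying on the rim; it grows as the lid's free (front) edge swings up and back, stop at 1.7. A friction hinge holds the lid wherever it is left (about 0.4 N m to move it; pushing its free edge down takes about 3 N).
- lid_hinge (a point): Centre of the lid's hinge pin, behind the pot, 117 mm above the bench, 78 mm from the pot's axis; the pin lies along the tester's y. The lid is a disc 124 mm across and 12 mm thick with a clear window, its centre 78 mm from the pin; its underside lies in the pin's plane, its outer (upper) face 12 mm above that.
- lid_tab (a point): Middle of the upper face of the lid's thumb tab (26 mm long, 40 mm wide, 8 mm thick) at the free edge opposite the hinge: 152 mm from the pin, tab ends 164 mm from the pin. It moves with the lid. The point's x axis points from the tab towards the pin, its z out of the upper face.
- knob (a joint): Angle of the pressure knob, rad: 0 = stop at the start of the vent sector; grows clockwise seen from above; far stop at 4.71. From 0 to 1.0 is the vent sector (plain grey arc); beyond it the scale ticks begin and air flows into the pot. Friction only (0.06 N m): it stays where it is left.
- knob_grip (a point): On the knob's vertical axis, half-way up its bar grip, 86.5 mm above the bench. The bar is 15 mm thick, 24 mm tall (74.5 to 98.5 mm above the bench) and 50 mm long, standing on a round skirt 54 mm across whose top is 74.5 mm above the bench.
- knob_pointer (a point): Tip of the pointer nose at one end of the knob's bar (the end with the white line), 31 mm from the knob's axis, at the height of knob_grip. The point's x axis is the direction in which the knob points (along the bar), z up.
- rider: The set mark: a black tab 8 mm wide with a pointed nose and a white line, clipped on the dial's rim (34 to 53 mm from the knob's axis, top 74 mm above the bench), always clockwise of the pointer's start, 0.8 to 2.7 rad on. It stays put. Origin: on the knob's axis at deck height; x runs through its nose, z up. The knob is set when the pointer's direction agrees with this x.
- watch: Steel watch head, 40 mm across, 10.5 mm thick, lying face up on the rubber cushion in the pot; origin at the centre of its back.
- cloche: Glass dust bell, 86 mm across, 122 mm tall, standing beside the tester's pot; origin at the centre of its underside. Bystander.
- jar_tall: Glass jar with steel cap, 60 mm across, 85 mm tall, beside the tester's knob end; origin at the centre of its underside. Bystander.
- jar_wide: Amber jar with yellow cap, 76 mm across, 75 mm tall; origin at the centre of its underside. Bystander.
- case_vice: Small aluminium watch-case vice, 86 by 34 by 42 mm; origin at the centre of its underside. Bystander.
- loupe: Black eye loupe, 36 mm across, 33 mm tall, in front of the tester; origin at the centre of its underside. Bystander.
- screwdriver: Small screwdriver, 130 mm long, lying in front of the tester; origin under its middle. Bystander.
- tweezers: Steel tweezers, 130 mm long, lying on the bench; origin under their middle. Bystander.
- saucer: White saucer with small parts, 110 mm across, 15 mm tall; origin at the centre of its underside. Bystander.
- pot_rim (a point): Centre of the mouth of the round aluminium pot, on its axis, 116 mm above the bench. The pot is 124 mm across outside, 104 mm inside, and stands 50 mm above the deck.

How it is judged:
By the outcome, as a careful person would: the job done as asked, in the order asked, and still so for the second after the job is handed in, with the robot touching nothing.
It also fails if it takes over 58 s, if anything falls off the work surface, if the arm or the gripper's body presses on something with over 40 N, if the wrist force passes 120 N, or if a joint passes its speed limit or range.

### The arm

A 7-joint arm with a two-finger parallel gripper is mounted at the origin on the work surface. World frame = base frame: x ahead of the robot, y to its left, z up, the work surface at z = 0. Lengths are in m, angles in rad, forces in N, time in s.
With the tool pointing down it reaches from about 0.35 to 0.9 m from the base axis. Payload 7.2 kg.
Tool frame: the origin (TCP) lies at the very end of the fingers, on their centre line; the grasp point (between the pads) lies 19 mm behind it; z points along the fingers, y is the line along which they close (so a half turn about z gives the same grasp; the last joint's range is limited). The gripper opens to 85 mm and grips with 20 to 120 N. Pads are 22 mm wide; open, the fingers measure 114 mm over their backs; the gripper's body (76 mm by 85 mm) begins 54 mm behind the grasp point. The pads swing forward as they close: fully open they stand 13 mm farther back than shut.
Start: joints at [-1.176, 0.411, -0.013, 1.596, 0.006, 1.134, -0.082], TCP at [0.279, 0.559, 0.231] pointing down, gripper open.
Joint ranges: [-2.95, 2.95], [-0.29, 1.99], [-1.47, 1.44], [0.14, 2.54], [-1.03, 4.17], [0.13, 1.85], [-2.86, 2.86]. Speed limits (rad/s): [2.39, 2.39, 3.01, 3.01, 3.14, 3.14, 3.14].

### API

Orientations are given as a unit quaternion [x, y, z, w].
In Python, from rig import sensors, cams, env gives the robot as it stands. The module is installed in compiled form; this text tells all that it offers.
- The arm moves only by the shell command python3 -m jog 'ROWS'. ROWS is JSON, a list of rows, each a list of 3 entries, a list of its own where there are three numbers: the shift along the tool's x, y, z in mm, then the turn, a rotation vector about the tool's x, y, z in rad, then the opening, from 0 (shut) to 1 (fully open). A call has exactly 5 rows; each row shifts and turns the commanded pose from where the row before left it, along the tool's axes as they then stand; what a row does not reach is not made up. A row lasts 1/8 s, in which the tool goes at most 62.5 mm and 10.7 degrees, less where a joint would pass 70% of its speed; a pose out of reach is approached as far as the arm can. A call with a gripper value outside its range is refused whole. The fingers move at their own pace and stop on an object; the grip force is fixed at half the most. Time passes only in rows, so rows that do not move let the fingers close, or fill a call up. It gives the time, the measured TCP pose, the force, the opening and the grip force at its end, in the units of the state.
- sensors.state(): the state, without advancing time (a new reading comes with each control period).
- cams.grab_frame(name): name is "side" or "top" or "wrist"; returns a dict with "img" (480x640x3 uint8, red, green, blue), "z_map" (480x640 float32, m along the optical axis (not along the pixel's ray), 0 where there is no reading), "camera_matrix" (3x3 intrinsics, pixels), "extrinsics" (4x4, takes a point from camera to world coordinates). Camera axes: x right, y up, looking along -z (the intrinsics and any distortion apply to the point x, -y, -z); pixel columns grow to the right and rows downward; lengths in m; the calibration is good to about 2 mm. A picture is of the moment at which its call begins.
- env.finish_job(): hands the job in; it is judged then, once.
The state is a dict: "time": time; "joint_pos": joint angles; "joint_vel": joint speeds; "effort": joint torques, N m; "tool_pos": TCP position; "tool_rot": TCP orientation; "wrist_force": force on the tool from outside, world axes, zero at the start; "torque": the same for the moment, N m; "width": finger opening in m; "gripper_force": force on a finger pad.
Only numpy, scipy, OpenCV 4.12 (cv2) and the standard library are available. Lean on these libraries where they do the work, as an engineer would, in place of code of your own. Each camera call takes 0.05 s, during which the arm holds its last target. There are 200 camera calls.

## Working session

There is one attempt and no reset: what is moved stays moved. The work goes in short steps, Python scripts to look and compute and a shell command to move; the robot and the scene stay as the last step left them, time stands still between calls to the robot, and variables do not carry over. Pictures are saved under pics/ and viewed, at most 10 in all, crops included, and the job is handed in when it is done.

```bash
mkdir -p pics
python3 - <<'E'
from rig import sensors,cams
import cv2,numpy as np
s=sensors.state();print(s)
for n in("top","side"):
    f=cams.grab_frame(n);cv2.imwrite(f"pics/{n}0.png",f["img"][:,:,::-1]);np.savez(f"pics/{n}0.npz",**f);print(f["extrinsics"].round(3).tolist(),f["camera_matrix"].tolist(),f.keys())
E
```

```text
{'time': 0.0, 'joint_pos': array([-1.17618951,  0.41189569, -0.01273071,  1.59704319,  0.00563077,
        1.1342938 , -0.08218438]), 'joint_vel': array([-0.00175884,  0.00061327,  0.00068534,  0.00210911, -0.00101892,
        0.00119185,  0.00112185]), 'effort': array([-1.72836235e-04, -6.00628281e+01,  6.81937505e-01, -2.99414778e+01,
        1.37120899e-02,  1.07755093e-02, -4.48656792e-06]), 'tool_pos': array([0.27885427, 0.55879283, 0.23045595]), 'tool_rot': array([ 2.29309402e-01,  9.73353253e-01, -7.93374350e-04, -1.18039014e-04]), 'wrist_force': array([-1.71859729e-01, -7.88316283e-01,  7.52612052e-04]), 'torque': array([-0.05804351, -0.01677238,  0.00013067]), 'gripper_force': 0.0, 'width': 0.08547307091122544}
[[0.104, 0.962, -0.252, 0.291], [-0.995, 0.102, -0.021, 0.0], [0.006, 0.253, 0.967, 1.144], [0.0, 0.0, 0.0, 1.0]] [[519.7818841950668, 0.0, 311.56537799631377], [0.0, 519.7818841950668, 237.78063780273104], [0.0, 0.0, 1.0]] dict_keys(['img', 'z_map', 'camera_matrix', 'extrinsics'])
[[-0.999, 0.021, -0.036, 0.502], [-0.041, -0.672, 0.739, 0.809], [-0.009, 0.74, 0.673, 0.835], [0.0, 0.0, 0.0, 1.0]] [[542.6287970839601, 0.0, 322.48984794495146], [0.0, 542.6287970839601, 235.9792128685924], [0.0, 0.0, 1.0]] dict_keys(['img', 'z_map', 'camera_matrix', 'extrinsics'])
```

View pics/top0.png

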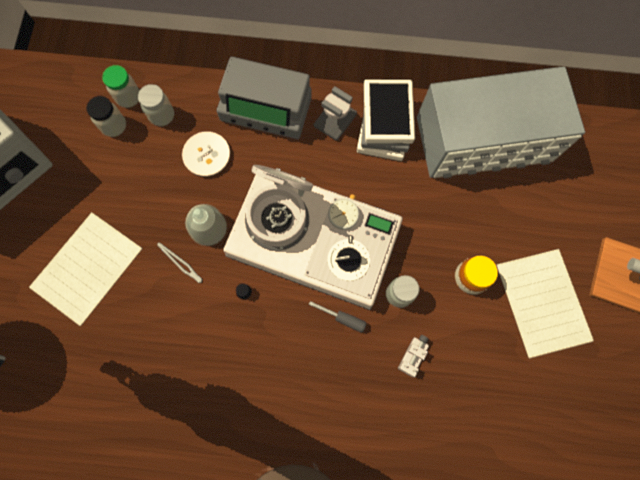

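View pics/side0.png

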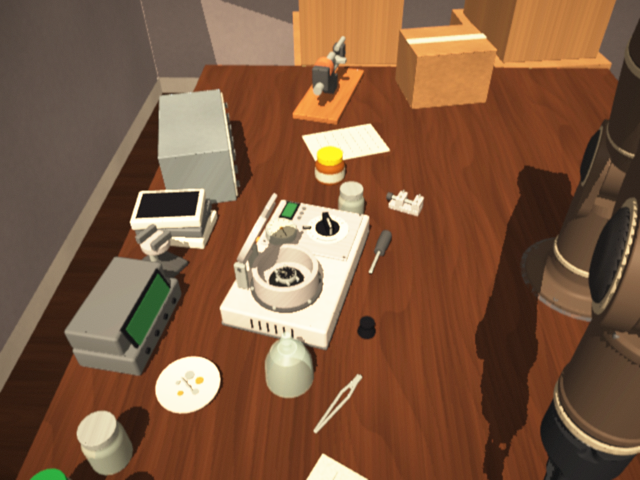

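The top view shows the tester's deck with corners at about (257,172), (401,215), (372,305) and (227,253). The pot is near (277,218), the knob near (348,258), and the lid stands almost upright behind the pot. The side view agrees.

```bash
cat > h.py <<'E'
import numpy as np,cv2
def cloud(f):
    z=f["z_map"];K=f["camera_matrix"];v,u=np.mgrid[:480,:640]
    p=np.stack([(u-K[0,2])/K[0,0]*z,-(v-K[1,2])/K[1,1]*z,-z],-1)
    return p@f["extrinsics"][:3,:3].T+f["extrinsics"][:3,3]
def proj(f,P):
    P=np.atleast_2d(P);E=f["extrinsics"];K=f["camera_matrix"];c=(P-E[:3,3])@E[:3,:3]
    return np.stack([K[0,2]+K[0,0]*c[:,0]/-c[:,2],K[1,2]+K[1,1]*c[:,1]/c[:,2]],-1)
E
python3 - <<'E'
from h import *
for n,b in(("top",(220,165,410,315)),("side",(215,190,375,350))):
    f=np.load(f"pics/{n}0.npz");C=cloud(f);x0,y0,x1,y1=b
    c=C[y0:y1,x0:x1].reshape(-1,3)
    print(n,"bench z",np.median(C[380:400,100:500,2]) if n=="top" else np.median(C[200:230,440:460,2]))
    d=c[abs(c[:,2]-.066)<.006];print("deck z",np.median(d[:,2]),len(d))
    r=cv2.minAreaRect((d[:,:2]*1000).astype(np.float32));print(r)
    w,h=r[1];a=np.deg2rad(r[2]);dx=np.array([np.cos(a),np.sin(a)])
    X=dx if w<h else np.array([-dx[1],dx[0]])
    if X[0]<0:X=-X
    Y=np.array([-X[1],X[0]]);o=np.array(r[0])/1000;th=np.arctan2(X[1],X[0])
    print("origin",o,"yaw",th)
    pot=o+.085*Y;kn=o-.03*X-.09*Y;print("pot",pot,"knob",kn)
    m=c[(abs(c[:,2]-.116)<.004)];m=m[np.hypot(*(m[:,:2]-pot).T)<.07]
    print("rim",len(m),[list(q) for q in cv2.minEnclosingCircle((m[:,:2]*1000).astype(np.float32))[:1]],cv2.minEnclosingCircle((m[:,:2]*1000).astype(np.float32))[1])
    L=c[(c[:,2]>.13)&(c[:,2]<.4)];q=np.c_[(L[:,:2]-o)@X,(L[:,:2]-o)@Y,L[:,2]]
    q=q[(q[:,1]>0)]
    print("lid",len(q),q.min(0),q.max(0))
    # plane fit
    for zz in np.arange(.13,.3,.02):
        s=q[abs(q[:,2]-zz)<.01]
        if len(s):print(round(zz,2),len(s),s.min(0).round(3),s.max(0).round(3))
f=np.load("pics/top0.npz");i=f["img"][:,:,::-1]
cv2.imwrite("pics/k1.png",cv2.resize(i[215:300,300:400].copy(),None,fx=7,fy=7,interpolation=cv2.INTER_CUBIC))
E
```

```text
top bench z 2.7962363519207223e-05
deck z 0.06543458386830936 7102
((575.4508666992188, -11.257186889648438), (402.9562072753906, 207.46762084960938), 75.8526611328125)
origin [ 0.57545087 -0.01125719] yaw -0.24691764362778673
pot [0.59622625 0.0711648 ] knob [ 0.52436329 -0.09119504]
rim 437 [[605.0692749023438, 98.91938018798828]] 61.2384033203125
lid 694 [0.01355827 0.05650773 0.14018624] [0.08300152 0.17868548 0.27255389]
0.15 62 [0.072 0.079 0.14 ] [0.083 0.159 0.16 ]
0.17 73 [0.062 0.064 0.161] [0.073 0.173 0.18 ]
0.19 78 [0.045 0.057 0.18 ] [0.065 0.175 0.2  ]
0.21 96 [0.035 0.057 0.2  ] [0.054 0.179 0.219]
0.23 185 [0.024 0.065 0.22 ] [0.045 0.17  0.24 ]
0.25 84 [0.02  0.085 0.24 ] [0.036 0.151 0.26 ]
0.27 116 [0.014 0.098 0.26 ] [0.026 0.138 0.273]
side bench z -5.918719897807234e-05
deck z 0.0656336448730318 4759
((584.0384521484375, 14.466140747070312), (448.77374267578125, 206.27810668945312), 75.53179168701172)
origin [0.58403845 0.01446614] yaw -0.25251787192605973
pot [0.60527509 0.09677049] knob [ 0.53250401 -0.06518435]
rim 820 [[611.9971313476562, 101.87061309814453]] 66.57426452636719
lid 608 [0.01199162 0.03308995 0.13005525] [0.07271819 0.15374858 0.27019958]
0.13 3 [0.068 0.087 0.13 ] [0.073 0.106 0.14 ]
0.15 31 [0.06  0.042 0.144] [0.072 0.14  0.159]
0.17 44 [0.05  0.046 0.16 ] [0.067 0.152 0.18 ]
0.19 71 [0.04  0.033 0.18 ] [0.061 0.154 0.2  ]
0.21 96 [0.031 0.043 0.2  ] [0.052 0.153 0.22 ]
0.23 156 [0.022 0.052 0.221] [0.042 0.146 0.24 ]
0.25 103 [0.015 0.068 0.24 ] [0.033 0.125 0.26 ]
0.27 104 [0.012 0.071 0.26 ] [0.023 0.113 0.27 ]
```

View pics/k1.png

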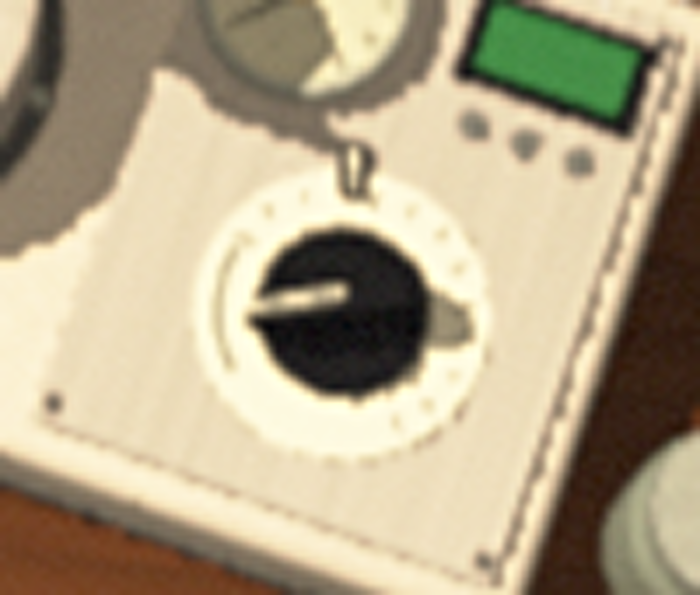

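```bash
cat >> h.py <<'E'
def onplane(f,uv,z):
    K=f["camera_matrix"];E=f["extrinsics"]
    d=E[:3,:3]@np.array([(uv[0]-K[0,2])/K[0,0],-(uv[1]-K[1,2])/K[1,1],-1]);t=(z-E[2,3])/d[2];return (E[:3,3]+t*d)[:2]
E
python3 - <<'E'
from h import *
from scipy.optimize import least_squares
for n,b in(("top",(220,165,410,315)),("side",(215,190,375,350))):
    f=np.load(f"pics/{n}0.npz");C=cloud(f);x0,y0,x1,y1=b
    m=np.zeros((480,640),np.uint8);m[y0:y1,x0:x1]=(abs(C[y0:y1,x0:x1,2]-.0655)<.0025)
    m=cv2.morphologyEx(m,cv2.MORPH_OPEN,np.ones((3,3)))
    k,l,s,_=cv2.connectedComponentsWithStats(m);j=1+s[1:,4].argmax();d=C[l==j]
    r=cv2.minAreaRect((d[:,:2]*1000).astype(np.float32));print(n,r)
    w,h=r[1];a=np.deg2rad(r[2]);dx=np.array([np.cos(a),np.sin(a)])
    X=dx if w<h else np.array([-dx[1],dx[0]])
    if X[0]<0:X=-X
    Y=np.array([-X[1],X[0]]);o=np.array(r[0])/1000;th=np.arctan2(X[1],X[0])
    pot=o+.085*Y;kn=o-.03*X-.09*Y;print("yaw",th,"pot",pot,"knob",kn)
    c=C[y0:y1,x0:x1].reshape(-1,3);p=c[abs(c[:,2]-.116)<.002];p=p[np.hypot(*(p[:,:2]-pot).T)<.072]
    rr=np.hypot(*(p[:,:2]-pot).T);print(len(p),rr.min(),rr.max())
    g=least_squares(lambda q:np.clip(abs(np.hypot(*(p[:,:2]-q).T)-.057)-.005,0,None),pot,loss='soft_l1',f_scale=.002);print("pot fit",g.x)
    K=lambda u,v:(300+u/7,215+v/7)
    if n=="top":
        P=lambda u,v,z:onplane(f,K(u,v),z)
        dial=P(342,315,.068);print("dial c",dial)
        A=P(345,290,.0985);B=P(258,303,.0985);print("line",A,B)
        R1=P(358,195,.074);R0=P(352,145,.074);print("rider",R1,R0)
        for k in (kn,dial):
            t=np.arctan2(*(B-k)[::-1]);print("ptr",t,np.arctan2(*(B-A)[::-1]),"rider",[np.arctan2(*(R-k)[::-1]) for R in(R1,R0)],[np.hypot(*(R-k)) for R in (R1,R0,B)])
E
```

```text
top ((531.7394409179688, -0.3570365905761719), (24.69028663635254, 60.543270111083984), 51.66722106933594)
yaw 0.9017631230156975 pot [0.4650636  0.05236234] knob [ 0.58373055 -0.0797102 ]Traceback (most recent call last):
  File "<stdin>", line 15, in <module>
    return umr_minimum(a, axis, None, out, keepdims, initial, where)
ValueError: zero-size array to reduction operation minimum which has no identity
```

```bash
cat > fit.py <<'E'
from h import *
from scipy.optimize import least_squares
for n,b in(("top",(220,165,410,315)),("side",(215,190,375,350))):
    f=np.load(f"pics/{n}0.npz");C=cloud(f);x0,y0,x1,y1=b
    m=np.zeros((480,640),np.uint8);m[y0:y1,x0:x1]=(abs(cv2.medianBlur(C[:,:,2].astype(np.float32),5)[y0:y1,x0:x1]-.0655)<.007)
    m=cv2.morphologyEx(m,cv2.MORPH_OPEN,np.ones((7,7)))
    k,l,s,_=cv2.connectedComponentsWithStats(m);j=1+s[1:,4].argmax();d=C[l==j]
    r=cv2.minAreaRect((d[:,:2]*1000).astype(np.float32));print(n,s[:,4],r)
    w,h=r[1];a=np.deg2rad(r[2]);dx=np.array([np.cos(a),np.sin(a)])
    X=dx if w<h else np.array([-dx[1],dx[0]])
    if X[0]<0:X=-X
    Y=np.array([-X[1],X[0]]);o=np.array(r[0])/1000;th=np.arctan2(X[1],X[0])
    pot=o+.085*Y;kn=o-.03*X-.09*Y;print("yaw",th,"pot",pot,"knob",kn)
    c=C[y0:y1,x0:x1].reshape(-1,3);p=c[abs(c[:,2]-.116)<.004];p=p[np.hypot(*(p[:,:2]-pot).T)<.08]
    g=least_squares(lambda q:np.clip(abs(np.hypot(*(p[:,:2]-q).T)-.057)-.005,0,None),pot,loss='soft_l1',f_scale=.002);print("pot fit",g.x,len(p))
    K=lambda u,v:(300+u/7,215+v/7)
    if n=="top":
        P=lambda u,v,z:onplane(f,K(u,v),z)
        dial=P(342,315,.068);print("dial c",dial)
        A=P(345,290,.0985);B=P(258,303,.0985);print("line",A,B)
        R1=P(358,195,.074);R0=P(352,145,.074);print("rider",R1,R0)
        for k in (kn,dial):
            t=np.arctan2(*(B-k)[::-1]);print("ptr",t,np.arctan2(*(B-A)[::-1]),"rider",[np.arctan2(*(R-k)[::-1]) for R in(R1,R0)],[np.hypot(*(R-k)) for R in (R1,R0,B)])
E
python3 fit.py
```

```text
top [298364    131   8705] ((541.7332153320312, -16.38885498046875), (361.96478271484375, 347.5185546875), 40.07927703857422)
yaw -0.8712809806528142 pot [0.60677133 0.03833813] knob [ 0.45355392 -0.05138045]
pot fit [0.60791296 0.01520786] 357
dial c [ 0.5318646  -0.06027849]
line [ 0.53263481 -0.05879853] [ 0.52603412 -0.03368764]
rider [ 0.56810624 -0.06156287] [ 0.58355004 -0.0584109 ]
ptr 0.23942314073140258 1.8278431478309187 rider [np.float64(-0.08865579659181652), np.float64(-0.05402937930683791)] [np.float64(0.11500398087087514), np.float64(0.13018609020837907), np.float64(0.07460840955125861)]
ptr 1.7866469977699326 1.8278431478309187 rider [np.float64(-0.035424476949427464), np.float64(0.03611803283023978)] [np.float64(0.03626438650283185), np.float64(0.051719164115525226), np.float64(0.027222558965522444)]
side [300834   6232    134] ((603.9888916015625, 321.6277160644531), (961.9044189453125, 254.54161071777344), 87.01908874511719)
yaw -0.052026716107461075 pot [0.60840917 0.4065127 ] knob [0.56934919 0.23330959]
pot fit [0.60840917 0.4065127 ] 0
```

```bash
cat > pot.py <<'E'
from h import *
from scipy.optimize import least_squares
p0=np.array([.604,.102])
for n in("top","side"):
    f=np.load(f"pics/{n}0.npz");c=cloud(f).reshape(-1,3)
    p=c[(abs(c[:,2]-.114)<.006)];r=np.hypot(*(p[:,:2]-p0).T);p=p[(r<.075)&(r>.04)]
    g=least_squares(lambda q:np.clip(abs(np.hypot(*(p[:,:2]-q).T)-.057)-.005,0,None),p0,loss='soft_l1',f_scale=.001);print(n,"pot",g.x,len(p),g.cost)
    # lid upper points
    X=np.array([np.cos(-.25),np.sin(-.25)]);Y=np.array([-X[1],X[0]])
    L=c[(c[:,2]>.14)&(c[:,2]<.3)];q=np.c_[(L[:,:2]-g.x)@X,(L[:,:2]-g.x)@Y,L[:,2]];q=q[(abs(q[:,1])<.08)&(abs(q[:,0])<.1)]
    t=q[q[:,2]>.258];print("tab y range",t[:,1].min(),t[:,1].max(),"lid y",q[:,1].min(),q[:,1].max(), "tab top",t[t[:,2].argmax()])
    vx,vz,_,_=cv2.fitLine(q[:,[0,2]].astype(np.float32),cv2.DIST_HUBER,0,.01,.01).ravel();print("lid angle",np.arctan2(abs(vz),-vx*np.sign(vz)))
E
python3 pot.py
```

```text
top pot [0.60610394 0.1028632 ] 862 6.022513308734799e-06
tab y range -0.0200368572170858 0.01961850829815843 lid y -0.061483434575399315 0.060677376015015466 tab top [ 0.01488512 -0.00425456  0.27255389]
lid angle 1.0986794
side pot [0.60753847 0.10328852] 1018 5.755026779847196e-05
tab y range -0.020925253084970896 0.02067116202725732 lid y -0.058909037575593876 0.061740440041444807 tab top [0.01738705 0.00835772 0.27019958]
lid angle 1.1781017
```

```bash
cat > st.py <<'E'
from rig import sensors
import numpy as np
from scipy.spatial.transform import Rotation as R
s=sensors.state();p=s["tool_pos"];r=R.from_quat(s["tool_rot"]).as_matrix()
X=np.array([np.cos(-.25),np.sin(-.25),0]);Y=np.array([-X[1],X[0],0]);pot=np.array([.606,.103,0])
print("t",round(s["time"],2),"rel pot mm",((p-pot)@X*1e3).round(1),((p-pot)@Y*1e3).round(1),"z",(p[2]*1e3).round(1),"tooly az",np.arctan2(r[1,1],r[0,1]).round(3),"z",r[:,2].round(3),"F",s["wrist_force"].round(1),"w",s["width"].round(4),s["gripper_force"].round(1),"q",s["joint_pos"].round(2))
E
python3 -m jog '[[[0,0,-45],[0,0,-0.106],0],[[0,0,-45],[0,0,-0.106],0],[[0,0,-40],[0,0,0],0],[[-40,-30,0],[0,0,0],0],[[-40,-30,0],[0,0,0],0]]' >/dev/null; python3 st.py
python3 -m jog '[[[-40,-30,0],[0,0,0],0],[[-40,-30,0],[0,0,0],0],[[-40,-30,0],[0,0,0],0],[[-40,-30,0],[0,0,0],0],[[0,0,0],[0,0,0],0]]'; python3 st.py
```

```text
time: 1.35
tool_pos: [0.4698, 0.3208, 0.3611]
tool_rot: [0.129, 0.992, -0.001, 0.001]
wrist_force: [-0.6, 0.7, 1.3]
width: -0.0002
gripper_force: 0.0Traceback (most recent call last):
  File "st.py", line 6, in <module>
    print("t",round(s["time"],2),"rel pot mm",((p-pot)@X*1e3).round(1),((p-pot)@Y*1e3).round(1),"z",(p[2]*1e3).round(1),"tooly az",np.arctan2(r[1,1],r[0,1]).round(3),"z",r[:,2].round(3),"F",s["wrist_force"].round(1),"w",s["width"].round(4),s["gripper_force"].round(1),"q",s["joint_pos"].round(2))
                                                                                                                                                                                                                            ^^^^^^^^^^^^^^^^
AttributeError: 'float' object has no attribute 'round'
Traceback (most recent call last):
  File "st.py", line 6, in <module>
    print("t",round(s["time"],2),"rel pot mm",((p-pot)@X*1e3).round(1),((p-pot)@Y*1e3).round(1),"z",(p[2]*1e3).round(1),"tooly az",np.arctan2(r[1,1],r[0,1]).round(3),"z",r[:,2].round(3),"F",s["wrist_force"].round(1),"w",s["width"].round(4),s["gripper_force"].round(1),"q",s["joint_pos"].round(2))
                                                                                                                                                                                                                            ^^^^^^^^^^^^^^^^
AttributeError: 'float' object has no attribute 'round'
```

```bash
sed -i 's/s\["width"\].round(4),s\["gripper_force"\].round(1)/round(float(s["width"]),4),round(float(s["gripper_force"]),1)/' st.py
python3 -m jog '[[[-40,-30,0],[0,0,0],0],[[-40,-30,0],[0,0,0],0],[[-40,-30,0],[0,0,0],0],[[-40,-29,0],[0,0,0],0],[[-40,-29,0],[0,0,0],0]]'>/dev/null; python3 st.py
python3 -m jog '[[[-42,-29,0],[0,0,0],0],[[0,0,0],[0,0,0],0],[[0,0,0],[0,0,0],0],[[0,0,0],[0,0,0],0],[[0,0,0],[0,0,0],0]]'>/dev/null; python3 st.py
```

```text
t 1.98 rel pot mm 10.5 32.9 z 360.9 tooly az 1.321 z [-0.001  0.    -1.   ] F [ 0.1  0.4 -0.2] w 0.0 0.0 q [-0.44  0.36  0.23  1.38 -0.08  1.41  1.1 ]
t 2.6 rel pot mm 51.2 5.0 z 361.5 tooly az 1.322 z [ 0.     0.001 -1.   ] F [-0.1 -0.7 -0.6] w -0.0005 0.0 q [-0.38  0.41  0.24  1.31 -0.1   1.43  1.18]
```

```bash
python3 -m jog '[[[0,-5,25],[0,0,0],0],[[0,0,40],[0,0,0],0],[[0,0,40],[0,0,0],0],[[0,0,0],[0,0,0],0],[[14,0,0],[0,0,0],0]]'>/dev/null; python3 st.py
python3 -m jog '[[[15,0,8],[0,0,0],0],[[15,0,8],[0,0,0],0],[[12,0,9],[0,0,0],0],[[11,0,10],[0,0,0],0],[[10,0,12],[0,0,0],0]]'>/dev/null; python3 st.py
python3 - <<'E'
from rig import cams;import cv2
cv2.imwrite("pics/s2.png",cams.grab_frame("side")["img"][150:400,180:450,::-1].repeat(2,0).repeat(2,1))
E
```

```text
t 3.23 rel pot mm 38.6 -1.0 z 257.8 tooly az 1.32 z [ 0.002  0.    -1.   ] F [0.8 0.1 0.8] w 0.0002 0.0 q [-0.38  0.44  0.23  1.51 -0.1   1.2   1.19]
t 3.85 rel pot mm -25.1 -0.5 z 210.4 tooly az 1.32 z [ 0.003  0.001 -1.   ] F [-0.1  0.9  3.2] w -0.0 0.9 q [-0.43  0.37  0.21  1.72 -0.09  1.06  1.13]
```

View pics/s2.png

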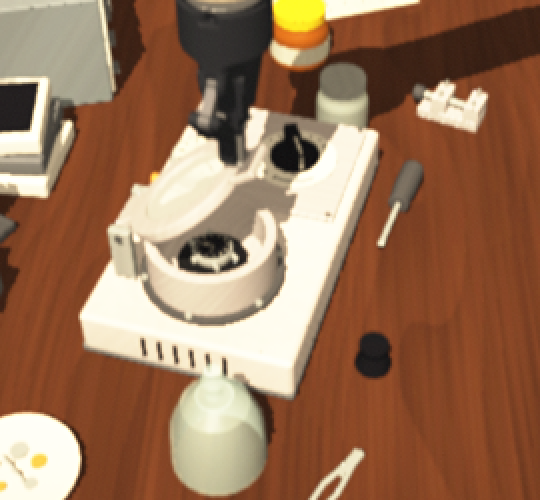

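The fingertip is on the lid's tab, at about (235,160) in the crop, and the lid is following it down.

```bash
python3 -m jog '[[[10,0,12],[0,0,0],0],[[8,0,13],[0,0,0],0],[[6,0,13],[0,0,0],0],[[5,0,13],[0,0,0],0],[[3,0,12],[0,0,0],0]]'>/dev/null; python3 st.py
python3 -m jog '[[[2,0,10],[0,0,0],0],[[0,0,6],[0,0,0],0],[[0,0,4],[0,0,0],0],[[0,0,2],[0,0,0],0],[[0,0,0],[0,0,0],0]]'>/dev/null; python3 st.py
```

```text
t 4.53 rel pot mm -57.4 -1.2 z 145.2 tooly az 1.32 z [-0.001 -0.    -1.   ] F [1.  0.1 1.4] w -0.0001 0.7 q [-0.45  0.4   0.2   1.86 -0.1   0.9   1.12]
t 5.15 rel pot mm -59.4 -1.1 z 128.5 tooly az 1.32 z [ 0.     0.002 -1.   ] F [-17.3  -3.4  42.7] w -0.0001 21.2 q [-0.44  0.41  0.19  1.87 -0.1   0.86  1.12]
```

```bash
python3 -m jog '[[[0,0,-5],[0,0,0],0],[[0,0,-45],[0,0,0],0],[[0,0,-50],[0,0,0],0],[[-10,-44,0],[0,0,0],0.4],[[-10,-44,0],[0,0,0],0.4]]'>/dev/null
python3 -m jog '[[[-9,-43,0],[0,0,0],0.4],[[0,-43,0],[0,0,0],0.4],[[0,0,0],[0,0,0.18],0.4],[[0,0,0],[0,0,0.18],0.4],[[0,0,0],[0,0,0.18],0.4]]'>/dev/null; python3 st.py
python3 -m jog '[[[0,0,0],[0,0,0.18],0.4],[[0,0,0],[0,0,0.18],0.4],[[0,0,0],[0,0,0.18],0.4],[[0,0,0],[0,0,0],0.4],[[0,0,0],[0,0,0],0.4]]'>/dev/null; python3 st.py
python3 - <<'E'
from rig import cams;import cv2,numpy as np
for n in("wrist","side","top"):
    f=cams.grab_frame(n);np.savez(f"pics/{n}3.npz",**f);cv2.imwrite(f"pics/{n}3.png",f["img"][:,:,::-1])
E
```

```text
t 6.4 rel pot mm -30.2 -175.4 z 224.0 tooly az 0.774 z [-0.  0. -1.] F [-0.3 -0.8 -0.2] w 0.0343 0.0 q [-0.29  0.27  0.38  1.84 -0.12  1.05  0.91]
t 7.03 rel pot mm -30.1 -175.1 z 224.1 tooly az 0.244 z [-0. -0. -1.] F [0.4 0.1 0.1] w 0.0341 0.0 q [-0.37  0.28  0.48  1.84 -0.15  1.05  0.41]
```

View pics/wrist3.png

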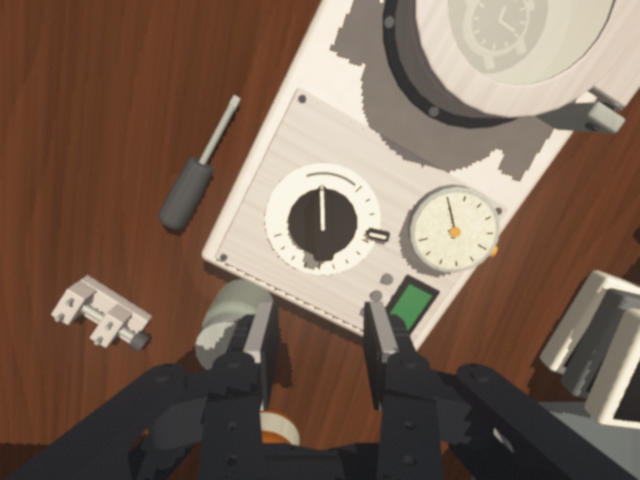

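The wrist view shows the lid shut over the watch. The knob's white line runs from about (322,188) to (323,230), and the rider is at about (367–388, 234).

```bash
cat > kn.py <<'E'
import sys
from h import *
f=np.load(sys.argv[1]);g=cv2.cvtColor(f["img"],cv2.COLOR_RGB2GRAY)
kn=np.array([.5336,-.0592]);v,u=np.mgrid[:480,:640]
def grid(z):
    K=f["camera_matrix"];E=f["extrinsics"];d=np.stack([(u-K[0,2])/K[0,0],-(v-K[1,2])/K[1,1],-np.ones(u.shape)],-1)@E[:3,:3].T
    return (E[:3,3]+d*((z-E[2,3])/d[...,2])[...,None])[...,:2]
G=grid(.067);D=G-kn;
# dial disc: bright ring fit
m=((np.hypot(D[...,0],D[...,1])<.055)&(f["img"].min(-1)>215)).astype(np.uint8)
c=max(cv2.findContours(m,cv2.RETR_EXTERNAL,cv2.CHAIN_APPROX_NONE)[0],key=len)[:,0]
(cx,cy),r=cv2.minEnclosingCircle(G[c[:,1],c[:,0]].astype(np.float32)*1000);print("dial",cx,cy,r)
def line(z,mask,tag):
    P=grid(z)[mask]*1000;l=cv2.fitLine(P.astype(np.float32),cv2.DIST_HUBER,0,.01,.01).ravel()
    a=np.arctan2(l[1],l[0]);print(tag,len(P),"mean",P.mean(0),"axis az",a,a+np.pi,"from knob",np.arctan2(*(P.mean(0)-kn*1000)[::-1]))
    return a
T=grid(.0985)-kn;rt=np.hypot(T[...,0],T[...,1])
line(.0985,(rt<.034)&(g>150)&(cv2.erode((rt<.034).astype(np.uint8),np.ones((3,3)))>0)&(cv2.blur(g,(9,9))<140),"ptr")
cv2.imwrite("pics/kz.png",cv2.resize(f["img"][150:290,250:420,::-1],None,fx=4.5,fy=4.5,interpolation=cv2.INTER_CUBIC))
E
python3 kn.py pics/wrist3.npz
```

```text
dial 535.1239624023438 -58.91998291015625 45.40266418457031
ptr 22 mean [531.71235832 -47.20203885] axis az -1.2929906 1.8486022 from knob 1.7268473552096013
```

View pics/kz.png

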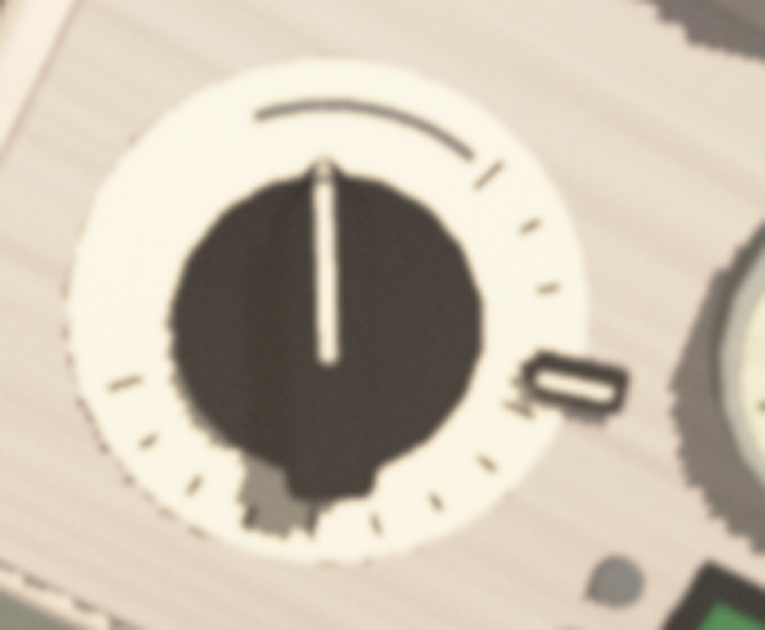

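Run:
```python
from h import *
f=np.load("pics/wrist3.npz");Z=lambda U,V,z:onplane(f,((U+.5)/4.5-.5+250,(V+.5)/4.5-.5+150),z)
az=lambda d:np.arctan2(d[1],d[0])
A,B=Z(328,360,.0985),Z(321,172,.0985);r0,r1=Z(540,378,.074),Z(612,392,.074)
for kn in((.5336,-.0592),(.5351,-.0589)):
    kn=np.array(kn);print("ptr line",az(B-A),"tip",az(B-kn),np.hypot(*(B-kn)),"rider line",az(r1-r0),"mean",az((r0+r1)/2-kn),np.hypot(*(r0-kn)),np.hypot(*(r1-kn)), A-kn)
```

```text
ptr line 1.851367246067858 tip 1.8073021244647096 0.031577971576372675 rider line 0.04451237466888031 mean 0.026106690413553273 0.03888061273354317 0.051651309733923026 [0.00084184 0.00210222]
ptr line 1.851367246067858 tip 1.8555782128717875 0.03167468652401555 rider line 0.04451237466888031 mean 0.020148095291030937 0.037375029485354906 0.050144060495028196 [-0.00065816  0.00180222]
```

```bash
python3 -m jog '[[[-1,0,40],[0,0,-0.035],0.4],[[0,0,40],[0,0,0],0.4],[[0,0,35],[0,0,0],0.4],[[0,0,20],[0,0,0],0.4],[[0,0,9],[0,0,0],0.4]]'>/dev/null; python3 st.py
python3 -m jog '[[[0,0,0],[0,0,0],0],[[0,0,0],[0,0,0],0],[[0,0,0],[0,0,0],0],[[0,0,0],[0,0,0],0],[[0,0,0],[0,0,0],0]]'>/dev/null; python3 st.py
```

```text
t 7.8 rel pot mm -30.1 -176.2 z 79.2 tooly az 0.276 z [-0.002 -0.    -1.   ] F [-0.6  0.2 -0.3] w 0.0342 0.0 q [-0.29  0.47  0.41  1.98 -0.27  0.74  0.55]
t 8.43 rel pot mm -28.5 -175.5 z 80.7 tooly az 0.276 z [ 0.002 -0.    -1.   ] F [  6.1   0.5 -11.9] w 0.0133 62.5 q [-0.29  0.47  0.41  1.98 -0.27  0.74  0.55]
```

```bash
python3 -m jog '[[[0,0,0],[0,0,0.16],0],[[0,0,0],[0,0,0.16],0],[[0,0,0],[0,0,0.16],0],[[0,0,0],[0,0,0.16],0],[[0,0,0],[0,0,0.16],0]]'>/dev/null; python3 st.py
python3 -m jog '[[[0,0,0],[0,0,0.16],0],[[0,0,0],[0,0,0.16],0],[[0,0,0],[0,0,0.16],0],[[0,0,0],[0,0,0.16],0],[[0,0,0],[0,0,0.16],0]]'>/dev/null; python3 st.py
python3 -m jog '[[[0,0,0],[0,0,0.12],0],[[0,0,0],[0,0,0.1],0],[[0,0,0],[0,0,0],0],[[0,0,0],[0,0,0],0],[[0,0,0],[0,0,0],0]]'>/dev/null; python3 st.py
```

```text
t 9.05 rel pot mm -29.4 -175.5 z 80.7 tooly az -0.529 z [ 0.001  0.    -1.   ] F [ 3.   0.  -8.6] w 0.0131 62.9 q [-0.45  0.51  0.62  1.99 -0.42  0.77 -0.11]
t 9.68 rel pot mm -29.9 -174.8 z 80.7 tooly az -1.329 z [-0.     0.002 -1.   ] F [ 0.3  1.6 -7.3] w 0.0135 63.2 q [-0.59  0.58  0.83  2.   -0.58  0.82 -0.75]
t 10.3 rel pot mm -30.0 -174.7 z 80.7 tooly az -1.542 z [-0.     0.003 -1.   ] F [-1.9  5.4 -0.2] w 0.0132 64.2 q [-0.63  0.6   0.89  2.   -0.63  0.84 -0.92]
```

Release, rise and look again.

```bash
python3 -m jog '[[[0,0,0],[0,0,0],0.4],[[0,0,0],[0,0,0],0.4],[[0,0,0],[0,0,0],0.4],[[0,0,-10],[0,0,0],0.4],[[0,0,-35],[0,0,0],0.4]]'>/dev/null
python3 -m jog '[[[0,0,-40],[0,0,0],0.4],[[0,0,-40],[0,0,0],0.4],[[0,0,-20],[0,0,0],0.4],[[0,0,0],[0,0,0],0.4],[[0,0,0],[0,0,0],0.4]]'>/dev/null; python3 st.py
python3 - <<'E'
from rig import cams;import cv2,numpy as np
from h import *
for n in("wrist","side","top"):
    f=cams.grab_frame(n);np.savez(f"pics/{n}4.npz",**f)
    if n=="wrist":
        q=proj(f,[.5345,-.059,.08])[0].round().astype(int);print(q);u,v=max(q[0]-85,0),max(q[1]-70,0);print(u,v)
        cv2.imwrite("pics/kz4.png",cv2.resize(f["img"][v:v+140,u:u+170,::-1],None,fx=4.5,fy=4.5,interpolation=cv2.INTER_CUBIC))
E
```

```text
t 11.55 rel pot mm -30.1 -175.9 z 224.8 tooly az -1.545 z [-0.001  0.    -1.   ] F [ 0.1  1.2 -0.3] w 0.0339 0.0 q [-0.79  0.42  1.09  1.87 -0.42  1.11 -1.09]
[320 224]
235 154
```

View pics/kz4.png

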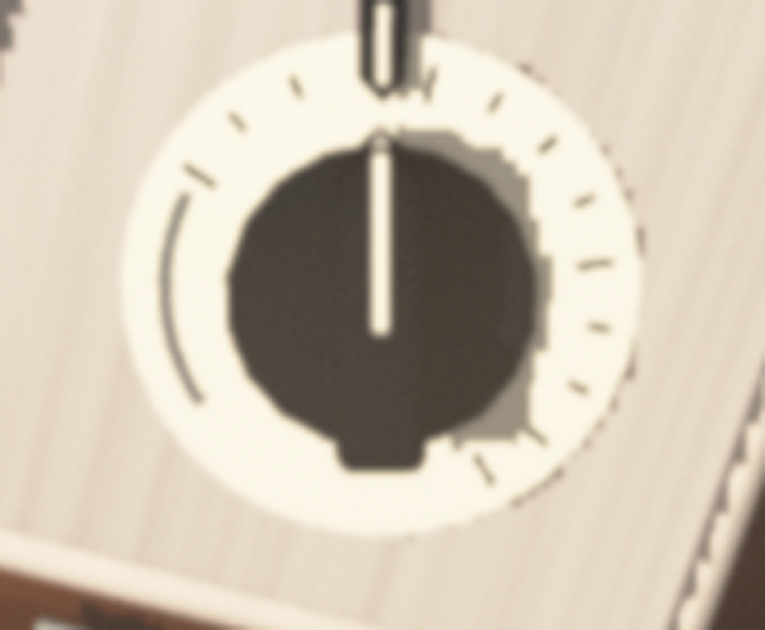

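The pointer line at x≈380 and the rider's nose at x≈382 agree to about 0.01 rad. Now I'll check that the lid is level and the bystanders haven't moved.

Run:
```python
from h import *
X=np.array([np.cos(-.25),np.sin(-.25)]);Y=np.array([-X[1],X[0]]);pot=np.array([.606,.103])
for n in("wrist4","wrist3","side4","top4"):
    c=cloud(np.load(f"pics/{n}.npz")).reshape(-1,3);q=np.c_[(c[:,:2]-pot)@X,(c[:,:2]-pot)@Y,c[:,2]]
    for a,b,w in((-.086,-.066,.018),(-.06,-.046,.03),(.046,.058,.03)):
        t=q[(q[:,0]>a)&(q[:,0]<b)&(abs(q[:,1])<w)&(q[:,2]>.09)];print(n,a,len(t),np.median(t[:,2]).round(4) if len(t) else "")
a=np.load("pics/top0.npz")["img"];b=np.load("pics/top4.npz")["img"]
cv2.imwrite("pics/top4.png",b[:,:,::-1])
```

```text
wrist4 -0.086 1466 0.1285
wrist4 -0.06 1631 0.1291
wrist4 0.046 2633 0.1293
wrist3 -0.086 0 
wrist3 -0.06 107 0.1042
wrist3 0.046 2333 0.1294
side4 -0.086 154 0.1273
side4 -0.06 259 0.1268
side4 0.046 148 0.1281
top4 -0.086 139 0.1283
top4 -0.06 160 0.1289
top4 0.046 148 0.1286
```

View pics/top4.png

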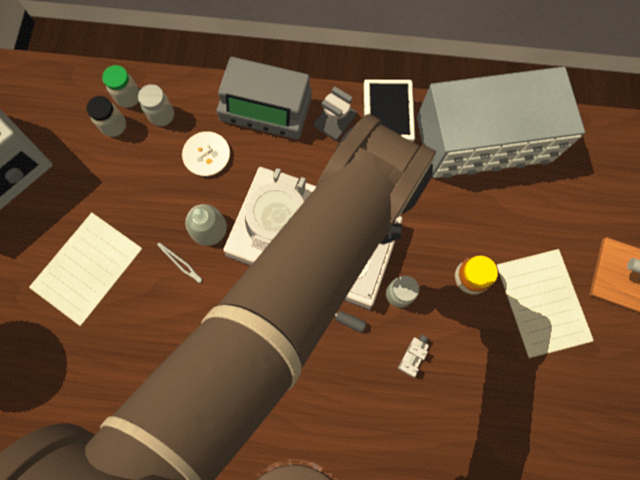

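The lid is level at 129 mm and the visible bystanders are where they were, so I'm handing in.

```bash
python3 -c "
from rig import env
print(env.finish_job())"
```

```text
the job is handed in; nothing more can be done
None
```

The lid is fully shut, the knob was then turned clockwise until its pointer met the rider (within about 0.01 rad) and released, and the job was handed in after about 12 s of robot time; no verdict was returned, and the loupe and part of the screwdriver were hidden behind the arm in the last top picture.

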